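# Load the dry-block warmer for the control run

### The arm

A 6-joint arm with a two-finger parallel gripper is mounted at the origin on a cart in front of the work surface, level with it; the furniture and walls round the work are solid. World frame = base frame: x ahead of the robot, y to its left, z up, the work surface at z = 0. Lengths are in m, angles in rad, forces in N, time in s.
With the tool pointing down it reaches from about 0.375 to 0.75 m from the base axis. Payload 9 kg.
Tool frame: the origin (TCP) lies midway between the tips of the shut fingers; the grasp point (between the pads) lies 19 mm behind it; x points along the fingers, y is the direction in which the jaws open and shut, and the axes are right-handed (so a half turn about x gives the same grasp; the last joint's range is limited). The gripper opens to 85 mm and grips with 20 to 120 N. Pads are 22 mm wide; open, the fingers measure 114 mm over their backs; the gripper's body (76 mm by 85 mm) begins 54 mm behind the grasp point. The pads swing forward as they close: fully open they stand 13 mm farther back than shut.
Start: joints at [1.025, 0.104, 0.097, 1.564, 0, 1.353], TCP at [0.193, 0.568, 0.231] pointing down, gripper open.
Joint ranges: [-2.99, 2.99], [-0.84, 1.86], [-1.1, 1.16], [-1.84, 2.11], [-1.51, 1.56], [-3.14, 3.14]. Speed limits (rad/s): [2.22, 2.22, 2.57, 3.14, 3.14, 3.14].

### API

Orientations are given as [roll, pitch, yaw] about the fixed x, y, z axes, in that order (R = Rz(yaw) Ry(pitch) Rx(roll)).
In Python, from rig import bot gives the robot as it stands. The module is installed in compiled form; this text tells all that it offers. Calls block until the motion is done:
- bot.move_pose(position, orientation): joint-space move of the TCP to a pose.
- bot.move_linear(position, frame=None, velocity=0.15, contact_N=None): straight line of the TCP; frame=None keeps the orientation; velocity is the mean speed in m/s. With contact_N (N) it stops when the force on the tool has changed by that much, and returns True; else False.
- bot.move_j(angles): joint-space move.
- bot.grip(opening): finger opening in m; the grip force is fixed at half the most; returns when the fingers have stopped.
- bot.dwell(seconds).
- bot.ik(position, orientation): joint angles nearest the present ones, or None.
- bot.state(): the state.
- bot.get_image(name): name is "scene" or "top" or "wrist"; returns a dict with "image" (420x560x3 uint8, red, green, blue), "intrinsics" (3x3 intrinsics, pixels), "rvec" (rotation vector, rad) and "tvec" (3), from world to camera coordinates, as OpenCV has them. Camera axes: x right, y down, z forward; pixel columns grow to the right and rows downward; lengths in m; the calibration is good to about 2 mm. The wrist camera is an equidistant fisheye: a pixel r from the principal point sees the ray r / f radians off the axis. A picture is of the moment at which its call begins. There is no depth.
A pose or a line that the arm cannot do raises bot.Unreachable and nothing moves.
- bot.close_job(): hands the job in, once; it reports no verdict.
Trained networks look in a picture, given as the dict that the camera call returned (one of the last four; its "shot" number tells which), for a name from the list of things; names that differ only in an ending like _2 or _b are one class to them, and where a whole thing is asked for, a point or a joint stands for the part that bears it (a point fixed in the world has none). Each returns a list of dicts, best first, with "conf" (0 to 1); they miss things now and then, are a little off and sometimes report something else, mostly with a low value. They report only what shows in the picture. A call takes as long as a camera call.
- bot.silhouettes(picture, query): "region" (420x560 bool, what is visible of it) and "rect" ([left, top, right, bottom] in pixels, round what is visible of it).
The state is a dict: "clock": time; "qpos": joint angles; "joint_velocities": joint speeds; "effort": joint torques, N m; "position": TCP position; "ee_rot": TCP orientation; "wrist_force": force on the tool from outside, world axes, zero at the start; "torque": the same for the moment, N m; "opening": finger opening in m.
Only numpy, scipy, OpenCV 4.12 (cv2) and the standard library are available. Lean on these libraries where they do the work, as an engineer would, in place of code of your own. Each camera call takes 0.05 s, during which the arm holds its last target.

### The job

The chilled control materials must be warmed before the strip reader's control run, so load the dry-block warmer: stand each in the block whose opening fits it - the oblong reagent bottle in the oblong pocket, the small glass vial in the narrow round bore, and, because the amber dropper bottle is too slim for the wide round bore, first the metal adapter sleeve in that bore and then the dropper bottle in the sleeve. Lower each one until it stands upright and fully home before letting go; drop or topple nothing, and leave the specimen cup, the strip vial and the timer where they stand.

Things in the scene. Friction and masses are not known exactly. Their poses are not given: they have to be found in the camera images.
- sleeve: grey anodised aluminium adapter sleeve, a round cup standing mouth up, 60 mm tall, 150 g: outside 54 mm diameter up to 36 mm, grip collar 62 mm diameter from 43 mm to the top. Bore 49 mm at the mouth, narrowing between 43 and 36 mm to 41 mm; its floor is 20 mm above the underside. Seated, it stands 28 mm above the block. Origin: centre of underside; z up.
- dropper_bottle: amber glass dropper bottle with dark collar and dark red rubber bulb, standing, 112 mm tall, 60 g: round body 35 mm diameter up to 66 mm, collar 22 mm diameter to 80 mm, bulb 16 mm diameter above. Seated in the sleeve, its lowest 40 mm are hidden. Origin: centre of underside; z up.
- reagent_bottle: white plastic oblong reagent bottle with round grey screw cap, standing at any yaw, 120 g: body 32 mm (its x) x 62 mm (its y), edges rounded, 68 mm tall; cap 26 mm diameter, 93 mm tall in all. Either way round fits. Origin: centre of underside; z up.
- vial: small clear glass vial with paper label and crimped aluminium cap, standing, 75 mm tall, 30 g: body 22.5 mm diameter up to 53 mm, neck 15 mm, cap 20 mm diameter from 66 mm up. Origin: centre of underside; z up.
- block_wide: grey aluminium block 90 (x) x 88 (y) x 46 mm, one of three side by side, 91 mm apart along y, fixed in the white warmer in changing order; origin: centre of underside, top face 46 mm above it. Round bore 60 mm wide (70 mm at the bevelled mouth), 32 mm deep, floor 14 mm above the origin: takes the sleeve. The warmer is 172 x 300 mm, its rim 8 mm below the block tops, its panel towards the robot.
- block_oblong: grey aluminium block 90 (x) x 88 (y) x 46 mm, one of three side by side, 91 mm apart along y, fixed in the white warmer in changing order; origin: centre of underside, top face 46 mm above it. Oblong pocket 38 (x) x 68 mm (y), 48 x 78 mm at the bevelled mouth, 32 mm deep, floor 14 mm above the origin: takes the reagent bottle, long side along the block's y.
- block_narrow: grey aluminium block 90 (x) x 88 (y) x 46 mm, one of three side by side, 91 mm apart along y, fixed in the white warmer in changing order; origin: centre of underside, top face 46 mm above it. Round bore 28.5 mm wide (38.5 mm at the bevelled mouth), 32 mm deep, floor 14 mm above the origin: takes the vial.
- specimen_cup: bystander: specimen cup with a blue screw lid, 60 mm diameter, 67 mm tall. Origin: centre of its underside.
- strip_vial: bystander: white test-strip vial with an ochre lid, 39 mm diameter, 102 mm tall, behind the warmer. Origin: centre of its underside.
- timer: bystander: small white bench timer, 54 x 62 mm, 61 mm tall, in front of the warmer. Origin: centre of its underside.

How it is judged:
By the outcome, as a careful person would: the job done as asked, in the order asked, and still so for the second after the job is handed in, with the robot touching nothing.
It also fails if it takes over 109 s, if anything falls off the work surface, if the arm or the gripper's body presses on something with over 40 N, if the wrist force passes 120 N, or if a joint passes its speed limit or range.

## Working session

There is one attempt and no reset: what is moved stays moved. The work goes in short steps, each a Python script; the robot and the scene stay as the last script left them, time stands still between calls to the robot, and variables do not carry over. Pictures are saved under pics/ and viewed, and the job is handed in when it is done.

```bash
mkdir -p pics
cat > h.py <<'E'
import numpy as np, cv2
from rig import bot
def cam(n,f=None):
    p=bot.get_image(n)
    if f: cv2.imwrite('pics/'+f,p['image'][:,:,::-1])
    return p
E
python3 - <<'E'
from h import *
s=bot.state();print({k:np.round(v,3) for k,v in s.items()})
for n in ['scene','top','wrist']:
    p=cam(n,n+'0.png');print(n,p['intrinsics'],p['rvec'],p['tvec'])
    R=cv2.Rodrigues(np.array(p['rvec']))[0];print(-R.T@np.array(p['tvec']).ravel())
    for q in ['sleeve','dropper_bottle','reagent_bottle','vial','block_wide','block_oblong','block_narrow','specimen_cup','strip_vial','timer']:
        print(q,[(round(d['conf'],2),d['rect'],int(d['region'].sum())) for d in bot.silhouettes(p,q)[:3]])
E
```

```text
{'clock': np.float64(0.0), 'qpos': array([1.025, 0.105, 0.096, 1.564, 0.   , 1.353]), 'joint_velocities': array([ 0.001, -0.001,  0.   , -0.   ,  0.002,  0.001]), 'effort': array([ 1.0000e-03, -5.5693e+01,  5.0365e+01,  1.7000e-02, -0.0000e+00,
       -0.0000e+00]), 'position': array([0.193, 0.568, 0.23 ]), 'ee_rot': array([-1.805,  1.569, -2.133]), 'wrist_force': array([-0.731, -0.738,  0.369]), 'torque': array([-0.02 ,  0.013,  0.023]), 'opening': np.float64(0.085)}
scene [[494.31104032   0.         273.38345539]
 [  0.         494.31104032 205.71825447]
 [  0.           0.           1.        ]] [ 0.58347826 -2.57843585  1.26071994] [0.52876776 0.13903773 1.20435661]
[0.08284789 1.00608475 0.85459427]
sleeve [(0.96, [286.7, 273.8, 315.2, 309.8], 845), (0.36, [295.5, 135.4, 309.5, 154.4], 172)]
dropper_bottle [(0.49, [306.8, 217.6, 323.0, 246.8], 282), (0.44, [292.9, 136.0, 307.4, 154.3], 177)]
reagent_bottle [(0.71, [268.2, 225.3, 292.1, 263.6], 776)]
vial [(0.85, [234.5, 292.3, 248.9, 319.9], 285)]
block_wide [(0.54, [286.3, 272.8, 312.4, 309.3], 863), (0.51, [294.5, 135.4, 308.8
[... 850 characters left out ...]
9.0, 185.0, 155.1, 208.7], 399)]
specimen_cup [(0.71, [129.8, 184.4, 156.2, 210.2], 423)]
strip_vial [(0.78, [290.6, 135.1, 302.0, 159.2], 263)]
timer [(0.91, [318.4, 259.3, 342.8, 279.0], 421), (0.52, [293.7, 131.9, 302.3, 160.1], 250)]
wrist [[325.1922621    0.         276.71810855]
 [  0.         325.1922621  208.84496283]
 [  0.           0.           1.        ]] [-2.33083183 -1.67079984 -0.27188637] [-0.60154848 -0.04174197  0.37985457]
[0.11676388 0.59538379 0.37386737]
sleeve []
dropper_bottle []
reagent_bottle [(0.78, [111.8, 374.4, 150.8, 420.0], 1185)]
vial []
block_wide []
block_oblong []
block_narrow []
specimen_cup []
strip_vial []
timer [(0.55, [3.9, 346.8, 39.1, 378.7], 839)]
```

View pics/scene0.png

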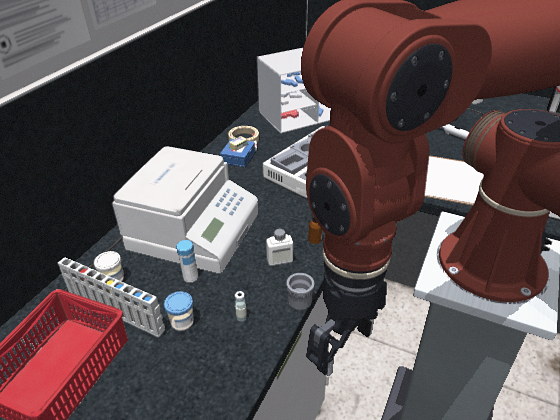

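View pics/top0.png

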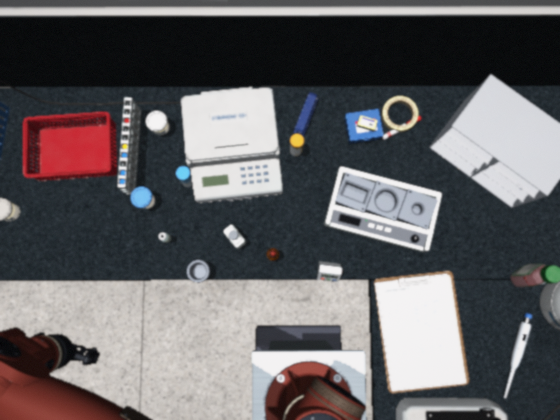

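View pics/wrist0.png

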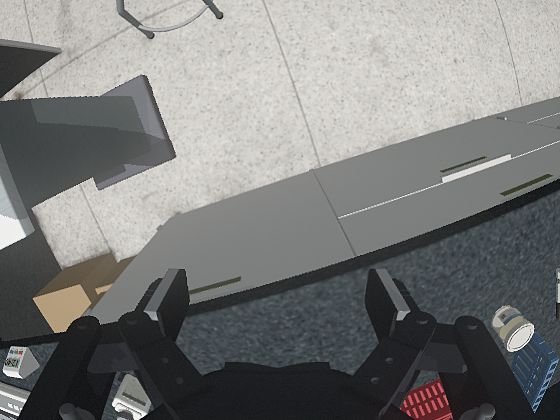

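The scene view shows the sleeve (300,290), reagent bottle (280,247), vial (240,307) and dropper (315,232). The top view shows the sleeve (198,271), vial (164,237), reagent bottle (234,236), dropper (273,254) and the warmer, whose blocks run oblong (355,190), wide (387,201), narrow (418,210). The timer is at (330,270).

```bash
cat >> h.py <<'E'
def ray(p,uv,wrist=False):
    K=np.array(p['intrinsics']);R=cv2.Rodrigues(np.array(p['rvec']))[0];t=np.array(p['tvec']).ravel()
    a=(np.array(uv,float)-K[:2,2])/K[0,0]
    if wrist:
        r=np.hypot(*a);d=np.array([*(a/r*np.sin(r) if r>1e-9 else a),np.cos(r)])
    else: d=np.array([a[0],a[1],1.])
    return -R.T@t,R.T@d
def at(p,uv,z,wrist=False):
    c,d=ray(p,uv,wrist);return c+d*(z-c[2])/d[2]
def proj(p,P,wrist=False):
    K=np.array(p['intrinsics']);R=cv2.Rodrigues(np.array(p['rvec']))[0];t=np.array(p['tvec']).ravel()
    X=R@np.array(P,float).reshape(-1,3).T+t[:,None]
    if wrist:
        h=np.hypot(X[0],X[1]);th=np.arctan2(h,X[2]);s=th/np.maximum(h,1e-9)
    else: s=1/X[2]
    return (K[0,0]*X[:2]*s+K[:2,2:]).T
E
python3 - <<'E'
from h import *
p=cam('top')
for n,uv,z in [('sleeve',(198.5,270),.06),('vial',(162.5,236.5),.075),('reag',(232,232),.093),('drop',(272.5,254),.112),('obl',(355,191),.07),('wide',(387,200.5),.07),('nar',(418,210),.07),('timer',(330,268),.061),('cup',(141,197),.067),('strip',(297,141),.102)]:
    print(n,np.round(at(p,uv,z),3))
im=p['image']
cv2.imwrite('pics/z1.png',cv2.resize(im[155:260,310:450],None,fx=5,fy=5,interpolation=2)[:,:,::-1])
cv2.imwrite('pics/z2.png',cv2.resize(im[215:290,150:290],None,fx=5,fy=5,interpolation=2)[:,:,::-1])
E
```

```text
sleeve [0.374 0.305 0.06 ]
vial [0.466 0.405 0.075]
reag [0.477 0.211 0.093]
drop [0.415 0.099 0.112]
obl [ 0.594 -0.133  0.07 ]
wide [ 0.566 -0.223  0.07 ]
nar [ 0.539 -0.309  0.07 ]
timer [ 0.378 -0.06   0.061]
cup [0.579 0.47  0.067]
strip [0.731 0.03  0.102]
```

View pics/z1.png

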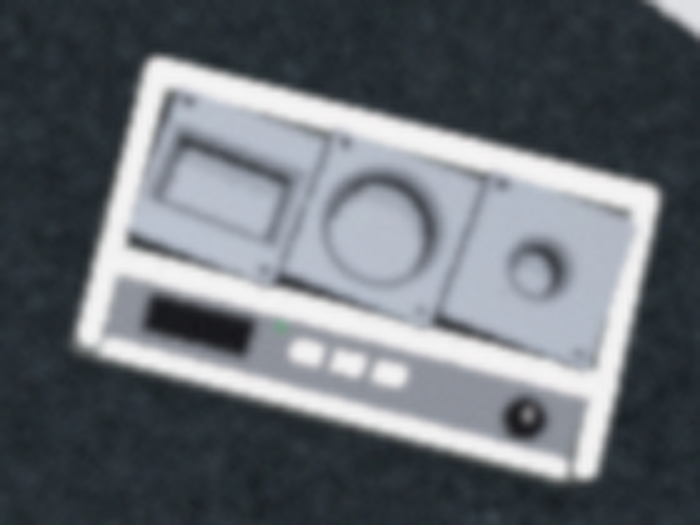

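View pics/z2.png

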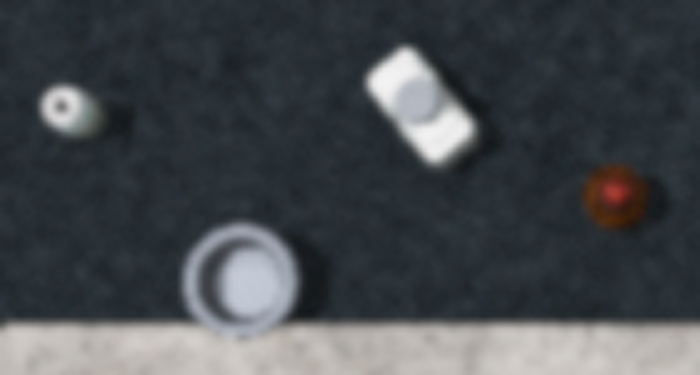

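Run:
```python
from h import *
import pickle
for k,(pos) in enumerate([(0.47,0.36,0.33),(0.47,0.2,0.33)]):
    bot.move_pose(pos,[0,np.pi/2,0]);p=cam('wrist',f'w1_{k}.png');pickle.dump(p,open(f'w1_{k}.pkl','wb'))
    print(bot.state()['clock'],bot.state()['qpos'])
```

```text
3.1 [4.34599845e-01 1.29972814e-01 3.05850907e-01 1.74720340e+00
 2.17676448e-04 4.33685333e-01]
3.8333 [ 1.47441814e-01 -1.18578632e-01  5.70578563e-02  1.74622978e+00
  3.22909679e-04  1.46611156e-01]
```

View pics/w1_0.png

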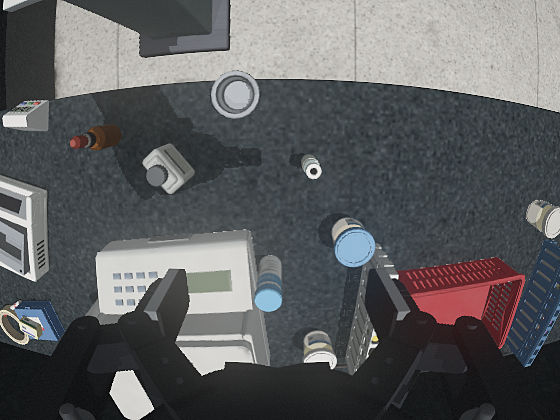

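View pics/w1_1.png

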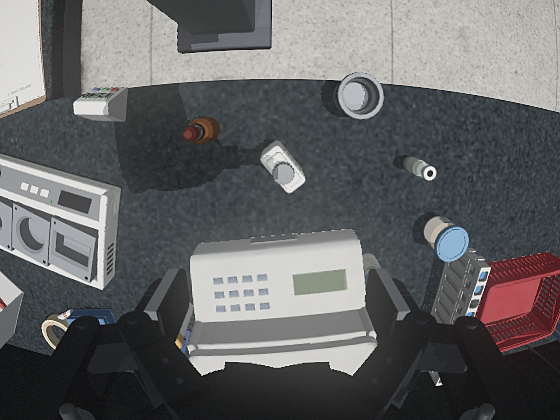

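The wrist views show, in w1_1: sleeve (360,95), reagent cap (284,172), dropper (200,130), vial cap (430,173). In w1_0 the vial cap is at (313,171) and the sleeve at (236,93).

Run:
```python
from h import *
import pickle
for k,(pos) in enumerate([(0.58,-0.10,0.33),(0.60,-0.2,0.33),(0.58,-0.25,0.33)]):
    try: bot.move_pose(pos,[0.29,np.pi/2,0])
    except bot.Unreachable: print('unr',pos);continue
    p=cam('wrist',f'w2_{k}.png');pickle.dump(p,open(f'w2_{k}.pkl','wb'))
    print(bot.state()['clock'],bot.state()['qpos'])
```

```text
5.1 [-3.90294059e-01  1.18145555e-01  2.94436914e-01  1.74670743e+00
  2.69957799e-04 -1.02418437e-01]
5.6417 [-5.26792237e-01  2.61912299e-01  4.55025124e-01  1.76397095e+00
  3.34118716e-04 -2.37803173e-01]
6.025 [-6.12258655e-01  2.57894325e-01  4.51058264e-01  1.76335953e+00
  3.90778668e-04 -3.23120918e-01]
```

View pics/w2_0.png

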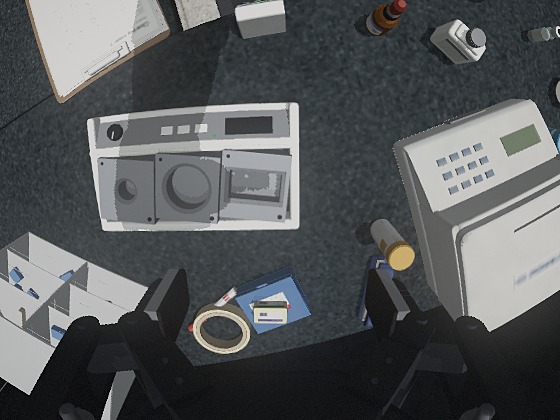

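View pics/w2_2.png

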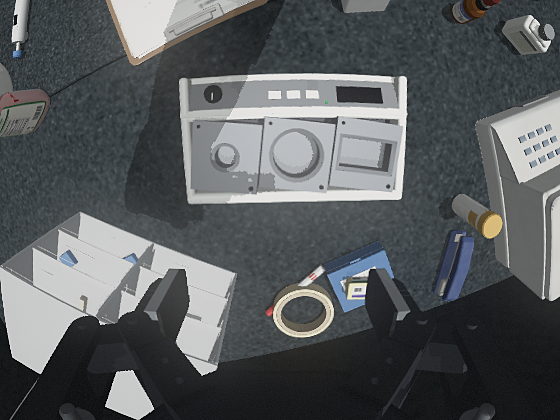

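Run:
```python
import cv2
a=cv2.imread('pics/w2_2.png')[65:215,170:420];cv2.imwrite('pics/z3.png',cv2.resize(a,None,fx=3.2,fy=3.2,interpolation=2))
a=cv2.imread('pics/w2_0.png')[90:240,80:310];cv2.imwrite('pics/z4.png',cv2.resize(a,None,fx=3.2,fy=3.2,interpolation=2))
```

```text
(no output)
```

View pics/z3.png

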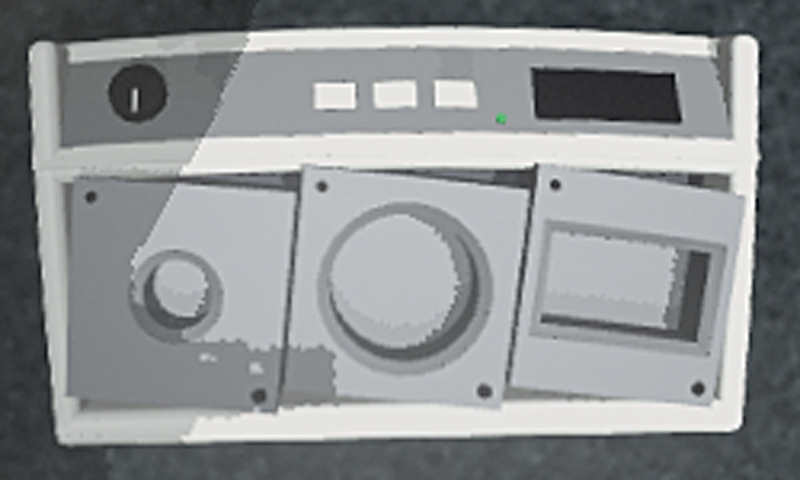

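View pics/z4.png

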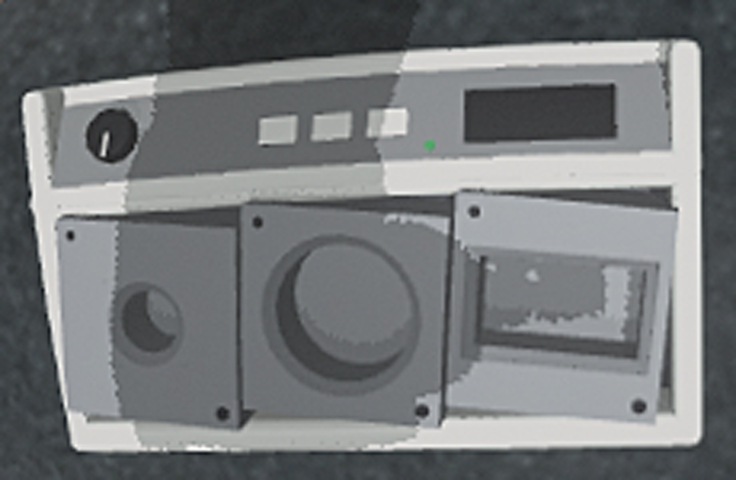

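```bash
cat > fitw.py <<'E'
from h import *
import pickle
from scipy.optimize import least_squares
P=[pickle.load(open('w2_2.pkl','rb')),pickle.load(open('w2_0.pkl','rb'))]
off=[(170,65),(80,90)]
C={'narrow':[[(75,178),(299,190),(280,410),(67,398)],[(57,217),(239,227),(240,428),(76,415)]],
'wide':[[(302,166),(533,187),(501,406),(285,402)],[(240,203),(455,216),(440,427),(242,416)]],
'oblong':[[(538,165),(745,195),(712,405),(511,386)],[(455,192),(678,210),(655,425),(444,411)]]}
ctr={'narrow':[(176,296),(150,323)],'wide':[(404.5,289.5),(341.5,315)],'oblong':None}
loc=np.array([[-45,-44],[-45,44],[45,44],[45,-44]])/1e3
names=list(C)
def model(q,z):
    c,s=np.cos(q[2]),np.sin(q[2]);R=np.array([[c,-s],[s,c]])
    return np.c_[loc@R.T+q[:2],np.full(4,z)]
def res(v):
    out=[]
    for i,n in enumerate(names):
        q=v[1+3*i:4+3*i];M=model(q,v[0])
        for k in range(2):
            out.append(proj(P[k],M,True)-(np.array(C[n][k])/3.2+off[k]))
            if ctr[n]:
                a=np.linspace(0,6.28,40);r=.01925 if n=='narrow' else .035
                m=proj(P[k],np.c_[q[0]+r*np.cos(a),q[1]+r*np.sin(a),0*a+v[0]],True)
                out.append([(m.min(0)+m.max(0))/2-(np.array(ctr[n][k])/3.2+off[k])])
    return np.vstack(out).ravel()
r=least_squares(res,[.07,.54,-.31,-.3,.566,-.22,-.3,.594,-.133,-.3],loss='soft_l1')
print('z',r.x[0]);print(r.x[1:].reshape(3,3).round(4));rr=res(r.x).reshape(-1,2);print(rr.round(1).tolist())
pickle.dump(r.x,open('warm.pkl','wb'))
for k,nm in enumerate(['w2_2','w2_0']):
    im=cv2.resize(cv2.imread(f'pics/{nm}.png'),None,fx=4,fy=4,interpolation=2)
    for i,n in enumerate(names):
        q=r.x[1+3*i:4+3*i];pp=proj(P[k],model(q,r.x[0]),True)
        cv2.polylines(im,[np.int32(pp*4+2)],True,(0,0,255),1)
        a=np.linspace(0,6.28,60)
        if n!='oblong':
            rad=.01925 if n=='narrow' else .035
            cc=np.c_[q[0]+rad*np.cos(a),q[1]+rad*np.sin(a),0*a+r.x[0]]
        else:
            l=np.array([[-24,-39],[-24,39],[24,39],[24,-39]])/1e3;c,s=np.cos(q[2]),np.sin(q[2])
            cc=np.c_[l@np.array([[c,-s],[s,c]]).T+q[:2],np.full(4,r.x[0])]
        cv2.polylines(im,[np.int32(proj(P[k],cc,True)*4+2)],True,(0,255,0),1)
    o=np.array(off[k])*4;cv2.imwrite(f'pics/fit_{nm}.png',im[o[1]+60:o[1]+600,o[0]:o[0]+800] if 0 else cv2.resize(im[o[1]:o[1]+600,o[0]:o[0]+1000],(800,480)))
E
python3 fitw.py
```

```text
z 0.06851679453552724
[[ 0.5479 -0.3057 -0.3725]
 [ 0.5717 -0.2192 -0.3727]
 [ 0.5957 -0.1318 -0.3755]]
[[0.1, -0.2], [-0.4, 0.1], [0.4, 1.0], [0.7, -0.2], [0.9, -0.1], [-0.1, 0.3], [-0.6, -0.3], [0.7, 0.5], [-1.9, -1.0], [-0.8, 0.1], [0.3, 0.2], [-1.3, 0.4], [0.4, 1.1], [0.3, -3.3], [0.4, -0.1], [-0.0, 0.3], [-2.2, -0.1], [0.1, 0.2], [0.6, -1.9], [-0.1, 0.1], [-0.3, -0.0], [0.2, -0.0], [-0.1, 0.6], [-0.3, 0.3], [-0.1, 0.1], [-0.1, 0.0], [0.2, -0.2], [0.5, -1.3]]
```

View pics/fit_w2_2.png

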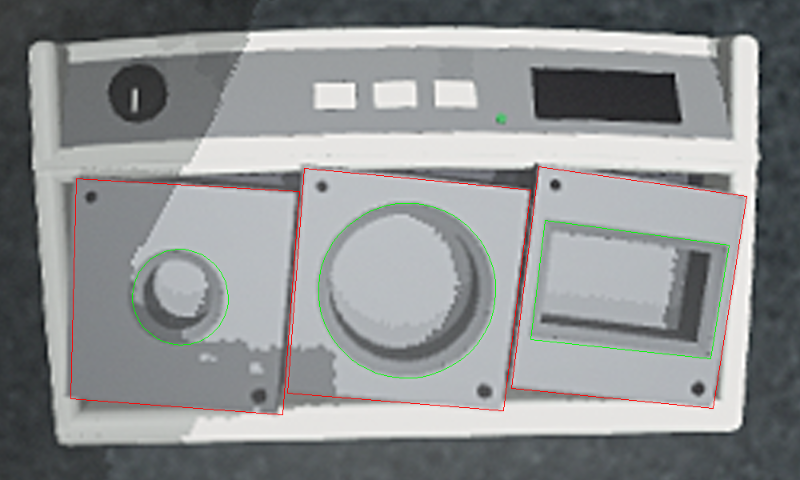

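View pics/fit_w2_0.png

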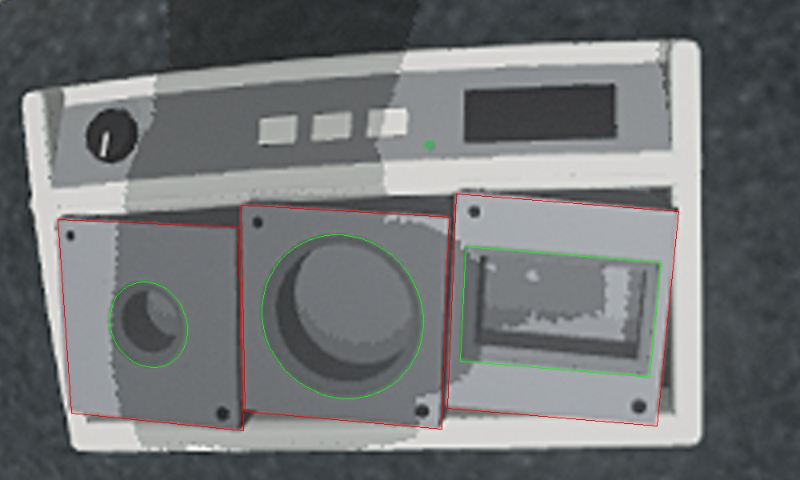

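The fit overlays match the blocks well: yaw −0.373 and top face at z≈0.0685. Next, the objects.

Run:
```python
import cv2,numpy as np
a=cv2.imread('pics/w1_1.png')
T=[a[65:130,330:395],a[130:205,245:320],a[105:155,170:230],a[145:190,395:445]]
b=cv2.imread('pics/w1_0.png')
T2=[b[60:125,205:270],b[135:200,130:205],b[115:165,60:130],b[145:190,295:335]]
for n,t in (('z5',T),('z6',T2)):
    H=[cv2.resize(x,None,fx=5,fy=5,interpolation=2) for x in t]
    c=np.zeros((600,800,3),np.uint8)
    for h,(x,y) in zip(H,[(0,0),(400,0),(0,340),(400,375)]):
        hh=h[:600-y,:400];c[y:y+hh.shape[0],x:x+hh.shape[1]]=hh
    cv2.imwrite(f'pics/{n}.png',c)
```

```text
(no output)
```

View pics/z5.png

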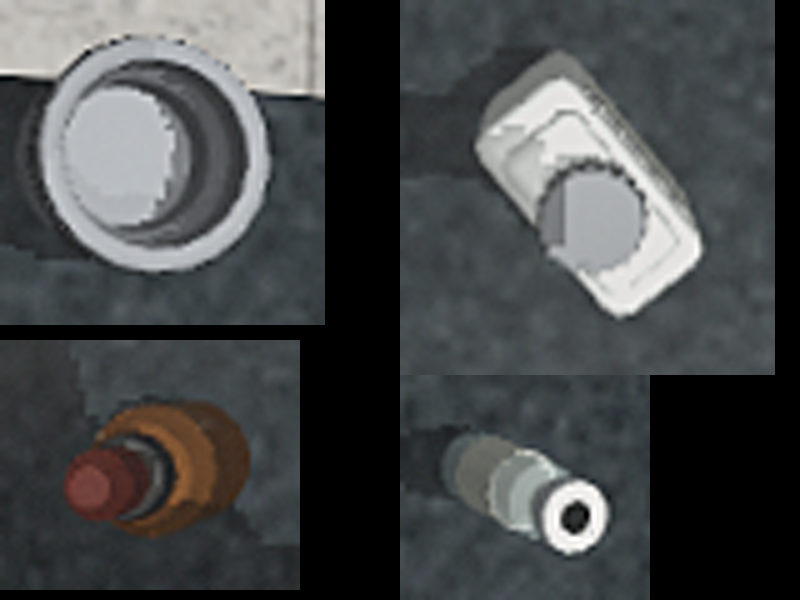

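View pics/z6.png

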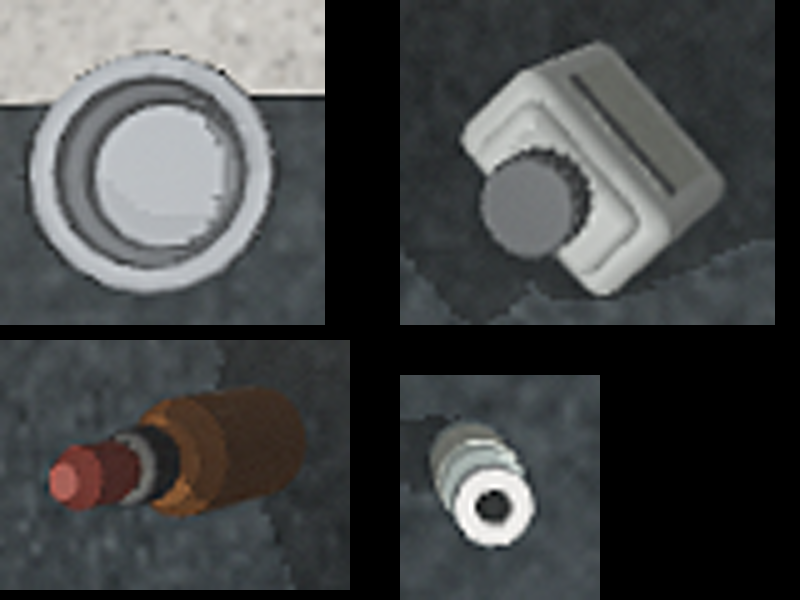

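Run:
```python
from h import *
import pickle
P=[pickle.load(open('w1_1.pkl','rb')),pickle.load(open('w1_0.pkl','rb'))]
D={'sleeve':(.06,(361,95.8),(235.3,94.5)),'reagcap':(.093,(284.2,174),(156.4,176.2)),'bulb':(.112,(189,134.6),(73.4,143.2)),'vial':(.075,(430,173.2),(313.8,171.2))}
for n,(z,a,b) in D.items(): print(n,at(P[0],a,z,1).round(4),at(P[1],b,z,1).round(4))
for k,(c,o,s) in enumerate([([(477,147),(555,80),(703,245),(625,318)],(245,130),0),([(462,140),(525,75),(668,225),(602,297)],(130,135),0)]):
    w=np.array([at(P[k],((x-400)/5+o[0],y/5+o[1]),.068,1) for x,y in c]);print(w.mean(0).round(4))
    for i in range(4):
        d=w[(i+1)%4]-w[i];print(np.linalg.norm(d).round(4),np.degrees(np.arctan2(d[1],d[0])).round(1))
```

```text
sleeve [0.3753 0.3089 0.06  ] [0.3756 0.3101 0.06  ]
reagcap [0.472  0.2108 0.093 ] [0.4723 0.2116 0.093 ]
bulb [0.4211 0.1027 0.112 ] [0.4212 0.1036 0.112 ]
vial [0.4711 0.4083 0.075 ] [0.4714 0.4083 0.075 ]
[0.4719 0.21   0.068 ]
0.026 130.9
0.0568 41.8
0.0278 -45.4
0.0586 -139.9
[0.4721 0.2113 0.068 ]
0.026 130.0
0.0555 42.0
0.0281 -46.1
0.0573 -140.1
```

```bash
cat >> h.py <<'E'
PI2=np.pi/2
ZF=.0365
OBJ={'reagent':((.4721,.2108),-.730,.040,.015),'vial':((.4713,.4083),-1.198,.036,.010),'sleeve':((.3755,.3096),-1.198,.036,.045),'dropper':((.4212,.1032),-1.198,.046,.02)}
DST={'reagent':(.5957,-.1318,ZF),'vial':(.5479,-.3057,ZF),'sleeve':(.5717,-.2192,ZF),'dropper':(.5717,-.2192,ZF+.020)}
RP=-1.198
def st(m=''):
    s=bot.state();print(m,'t',round(float(s['clock']),2),'pos',np.round(s['position'],4),'F',np.round(s['wrist_force'],1),'op',round(float(s['opening']),4))
    return s
def pick(n,zc=.27):
    (x,y),r,h,w=OBJ[n]
    bot.grip(.085)
    bot.move_pose([x,y,.22],[r,PI2,0]);st('above')
    c=bot.move_linear([x,y,h],velocity=.12,contact_N=15);st(f'down contact={c}')
    if c: return False
    bot.grip(w);st('gripped')
    bot.move_linear([x,y,h+.02],velocity=.08);s=st('lift')
    bot.move_linear([x,y,zc],velocity=.25)
    return True
def over(n,zc=.27):
    x,y,z=DST[n];bot.move_pose([x,y,zc],[RP,PI2,0]);st('over')
def lower(n):
    x,y,z=DST[n];h=OBJ[n][2]
    bot.move_linear([x,y,z+h+.045],velocity=.2);st('pre')
    c=bot.move_linear([x,y,z+h+.004],velocity=.05,contact_N=8);st(f'in c={c}')
    if c: return c
    c=bot.move_linear([x,y,z+h-.006],velocity=.02,contact_N=6);st(f'home c={c}')
E
python3 - <<'E'
from h import *
st()
if pick('reagent'):
    over('reagent'); cam('wrist','r1.png'); cam('scene','r1s.png'); cam('top','r1t.png')
E
```

```text
t 6.03 pos [ 0.5801 -0.2489  0.3306] F [-0.1  0.5  0.1] op 0.085
above t 8.01 pos [0.4728 0.2101 0.2203] F [0.6 0.  0.4] op 0.0849
down contact=False t 9.66 pos [0.4727 0.2109 0.0408] F [0.8 0.1 0.1] op 0.085
gripped t 10.19 pos [0.4723 0.2109 0.0403] F [ 1.1 -0.3  2.8] op 0.0314
lift t 10.59 pos [0.4727 0.2109 0.0608] F [-0.  -0.4 -1.5] op 0.0309
over t 12.95 pos [ 0.5956 -0.1308  0.2698] F [-0.1  0.4 -1.1] op 0.0311
```

Run:
```python
import cv2,numpy as np
a=cv2.imread('pics/r1.png');b=cv2.imread('pics/r1s.png')
cv2.imwrite('pics/r1c.png',cv2.resize(np.hstack([a,b]),(800,300)))
```

```text
(no output)
```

View pics/r1c.png

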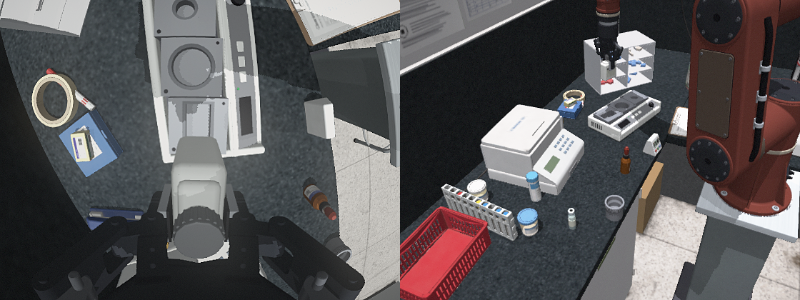

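The reagent bottle is held upright at about (205,200), over the oblong pocket. Lowering it with contact checks.

```bash
python3 - <<'E'
from h import *
lower('reagent')
p=cam('wrist','r2.png');cam('scene','r2s.png')
E
python3 - <<'E'
import cv2,numpy as np
a=cv2.imread('pics/r2.png');b=cv2.imread('pics/r2s.png')[80:290,140:420]
cv2.imwrite('pics/r2c.png',cv2.resize(np.hstack([a,cv2.resize(b,(560,420))]),(800,300)))
E
```

```text
pre t 13.99 pos [ 0.5964 -0.132   0.1231] F [ 0.1 -1.5 -0.6] op 0.0308
in c=False t 14.96 pos [ 0.596  -0.1319  0.0809] F [-0.1  0.4 -1.5] op 0.0317
home c=True t 15.31 pos [ 0.5964 -0.132   0.0761] F [ 1.  -0.7  4. ] op 0.0315
```

View pics/r2c.png

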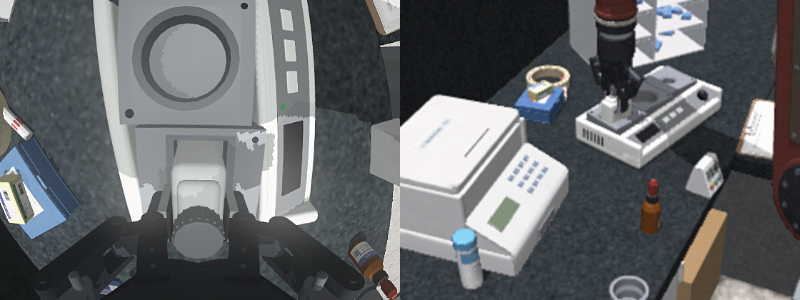

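It touched down at z=0.0761 against 0.0765 expected, so the bottle is on the pocket floor with no sideways force. Releasing it and fetching the vial.

```bash
cat >> h.py <<'E'
def release(n,op):
    s=bot.state()['position'];bot.grip(op);st('rel')
    bot.move_linear([s[0],s[1],s[2]+.06],velocity=.08);bot.move_linear([s[0],s[1],.27],velocity=.25);st('up')
E
python3 - <<'E'
from h import *
release('reagent',.055)
cam('wrist','r3.png')
if pick('vial'):
    over('vial'); cam('wrist','v1.png')
    lower('vial'); cam('wrist','v2.png')
E
python3 - <<'E'
import cv2,numpy as np
a=[cv2.imread(f'pics/{n}.png') for n in ('r3','v1','v2')]
cv2.imwrite('pics/v2c.png',cv2.resize(np.vstack([np.hstack(a[:2]),np.hstack([a[2],a[2]*0])]),(800,600)))
E
```

```text
rel t 15.77 pos [ 0.5953 -0.1316  0.0749] F [0.6 0.  0.2] op 0.0549
up t 17.36 pos [ 0.5963 -0.132   0.2693] F [ 0.4 -0.  -0.3] op 0.055
above t 19.82 pos [0.472  0.4075 0.2201] F [0.2 0.1 0.3] op 0.0849
down contact=False t 21.51 pos [0.4718 0.4086 0.0369] F [0.3 0.3 0.2] op 0.0849
gripped t 22.12 pos [0.4714 0.4084 0.0363] F [-0.2  0.   2.5] op 0.0201
lift t 22.52 pos [0.4718 0.4086 0.0569] F [-0.2 -0.1 -0.1] op 0.0199
over t 26.07 pos [ 0.5483 -0.3049  0.2701] F [-0.1 -0.4 -0.1] op 0.0198
pre t 27.03 pos [ 0.5486 -0.3061  0.1191] F [0.3 1.2 0.3] op 0.0198
in c=False t 28.0 pos [ 0.5481 -0.3059  0.0769] F [ 0.2 -0.3 -0.8] op 0.0199
home c=True t 28.35 pos [ 0.5483 -0.306   0.0723] F [-0.6 -0.4  5.8] op 0.0199
```

View pics/v2c.png

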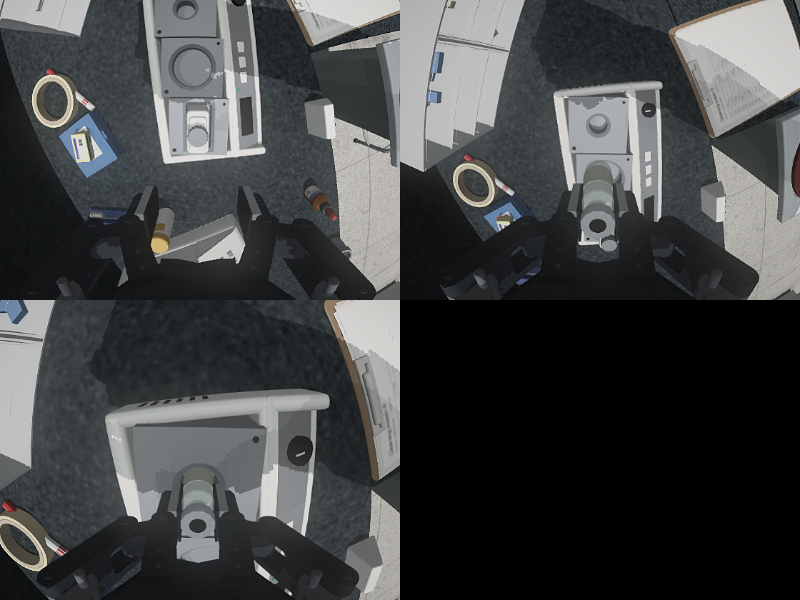

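The vial touched down at 0.0723 against 0.0721 expected, and it stands upright in the narrow bore at (197,500). Release it, then the sleeve.

```bash
python3 - <<'E'
from h import *
release('vial',.042)
cam('wrist','v3.png')
if pick('sleeve'):
    cam('wrist','s0.png')
    over('sleeve'); cam('wrist','s1.png')
E
python3 - <<'E'
import cv2,numpy as np
a=[cv2.imread(f'pics/{n}.png') for n in ('v3','s0','s1')]
cv2.imwrite('pics/s1c.png',cv2.resize(np.vstack([np.hstack(a[:2]),np.hstack([a[2],a[2]*0])]),(800,600)))
E
```

```text
rel t 28.74 pos [ 0.5477 -0.3055  0.0711] F [-0.9  0.   0.1] op 0.042
up t 30.35 pos [ 0.5481 -0.306   0.269 ] F [-0.2 -0.1 -0.7] op 0.042
above t 33.19 pos [0.3761 0.3092 0.2201] F [ 0.1 -0.  -0.1] op 0.0849
down contact=False t 34.88 pos [0.376  0.3098 0.0367] F [ 0.2 -0.8  0.1] op 0.085
gripped t 35.24 pos [0.3761 0.3099 0.0373] F [-1.7 -0.8  8.3] op 0.0608
lift t 35.64 pos [0.376  0.3098 0.0567] F [-1.5  0.1 -1.4] op 0.0606
over t 38.73 pos [ 0.572  -0.2181  0.2702] F [ 0.4 -0.1 -1.5] op 0.0611
```

View pics/s1c.png

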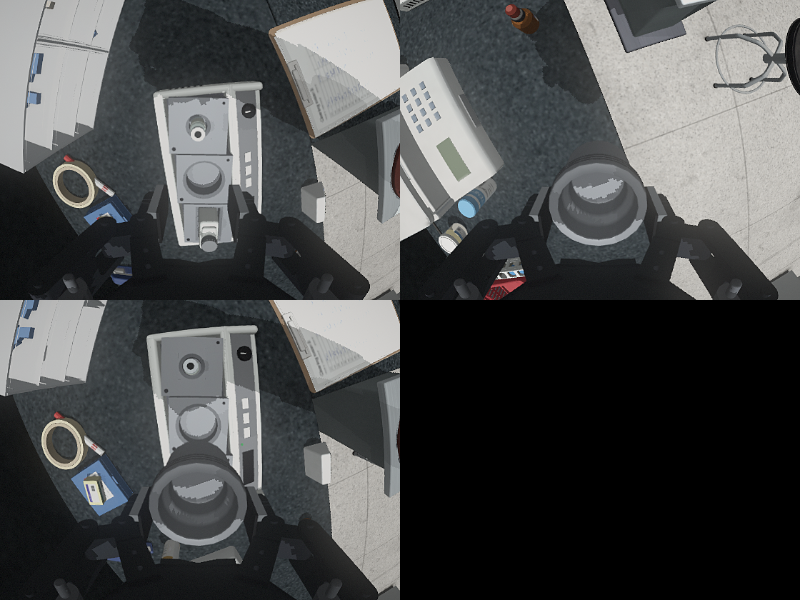

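The vial and reagent bottle are standing seated, and the sleeve is held upright over the wide bore. Lowering it.

Run:
```python
from h import *
lower('sleeve'); cam('wrist','s2.png')
```

```text
pre t 39.7 pos [ 0.5724 -0.2195  0.1191] F [-0.   0.2 -1.3] op 0.0605
in c=False t 40.67 pos [ 0.5719 -0.2193  0.0769] F [-0.2  0.4 -0.5] op 0.0609
home c=True t 40.99 pos [ 0.5721 -0.2195  0.0733] F [0.1 0.9 5.4] op 0.0609
```

View pics/s2.png

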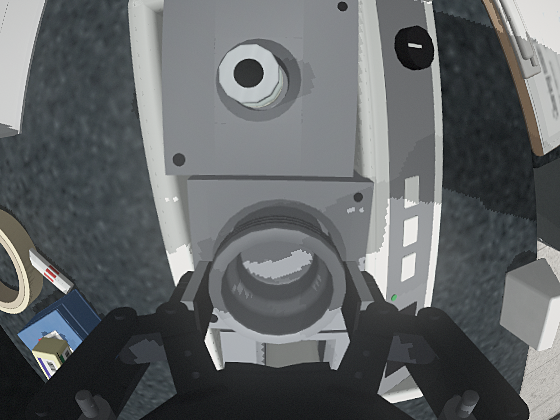

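Contact at 0.0733 matches the grasp height of 0.0372 plus the floor at 0.0361. Releasing, then measuring where the sleeve actually stands.

Run:
```python
from h import *
import pickle
release('sleeve',.078)
x,y=.5717,-.2192
# view: put TCP shifted so camera looks down at the sleeve, clear of fingers
tz=np.array([np.cos(RP),-np.sin(RP)]);c=np.array([x,y])+.11*tz
try:
    bot.move_pose([c[0],c[1],.27],[RP,PI2,0])
except bot.Unreachable: print('unr')
bot.dwell(.3)
p=cam('wrist','s3.png');pickle.dump(p,open('s3.pkl','wb'))
st()
for nm,a,r,z in (('nominal',0,.031,.0961),):
    pass
th=np.linspace(0,6.28,80)
im=cv2.resize(cv2.imread('pics/s3.png'),None,fx=4,fy=4,interpolation=2)
for r,z in ((.031,.0961),(.0245,.0961)):
    pp=proj(p,np.c_[x+r*np.cos(th),y+r*np.sin(th),0*th+z],True)
    cv2.polylines(im,[np.int32(pp*4+2)],True,(0,0,255),1)
u,v=np.int32(pp.mean(0)*4);cv2.imwrite('pics/s3z.png',im[max(0,v-280):v+280,max(0,u-350):u+350]);print(u,v)
```

```text
rel t 41.36 pos [ 0.5714 -0.219   0.0721] F [-0.3  0.3  0.3] op 0.078
up t 42.98 pos [ 0.572  -0.2194  0.2689] F [ 0.3 -0.3 -0.7] op 0.0782
 t 43.84 pos [ 0.6115 -0.1176  0.2699] F [0.9 0.7 0.1] op 0.0778
1105 298
```

View pics/s3z.png

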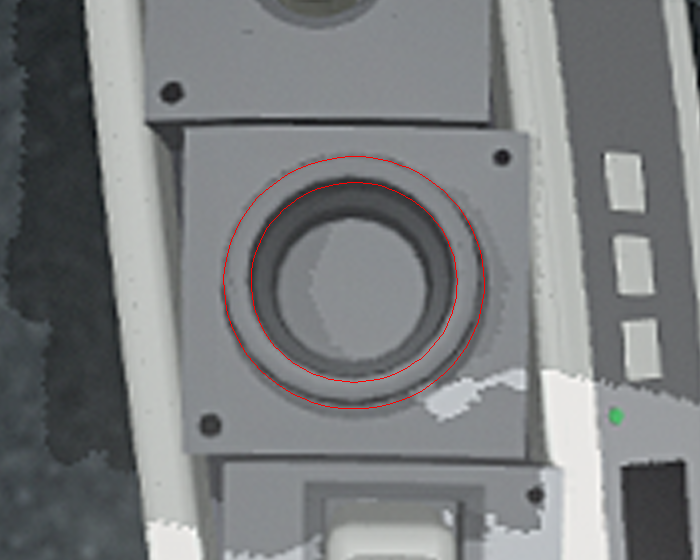

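The sleeve sits within about 1 mm of nominal, as the overlay circles match its rim. Next, the dropper bottle.

```bash
python3 - <<'E'
from h import *
if pick('dropper',.30):
    over('dropper',.30); cam('wrist','d1.png')
    lower('dropper'); cam('wrist','d2.png'); cam('scene','d2s.png')
E
python3 - <<'E'
import cv2,numpy as np
a=[cv2.imread(f'pics/{n}.png') for n in ('d1','d2','d2s')]
cv2.imwrite('pics/d2c.png',cv2.resize(np.vstack([np.hstack(a[:2]),np.hstack([a[2],cv2.resize(a[2][80:220,250:436],(560,420))])]),(800,600)))
E
```

```text
above t 45.22 pos [0.422  0.1027 0.2205] F [ 0.1 -0.1 -0.4] op 0.085
down contact=False t 46.82 pos [0.4217 0.1032 0.0467] F [0.3 0.6 0.2] op 0.0846
gripped t 47.38 pos [0.4215 0.1032 0.0465] F [-0.2 -0.3  5.5] op 0.0309
lift t 47.77 pos [0.4216 0.1032 0.0665] F [ 0.8 -0.  -0.2] op 0.031
over t 50.19 pos [ 0.5718 -0.218   0.3005] F [ 0.3  0.2 -0.4] op 0.0308
pre t 51.16 pos [ 0.5724 -0.2194  0.1492] F [ 0.1 -0.3  0.7] op 0.0306
in c=False t 52.12 pos [ 0.5719 -0.2193  0.1069] F [-0.7  0.3 -0.5] op 0.0311
home c=True t 52.47 pos [ 0.5722 -0.2195  0.1026] F [-0.4 -0.5  4.8] op 0.0306
```

View pics/d2c.png

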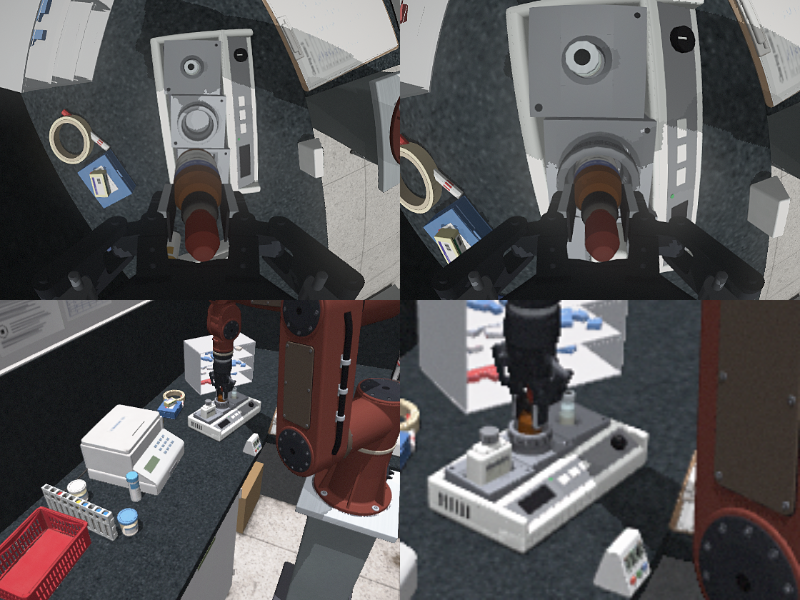

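Contact at 0.1026 is exactly what I expected, so the dropper is home in the sleeve. Releasing and checking.

```bash
python3 - <<'E'
from h import *
release('dropper',.058)
s=bot.state()['position']
tz=np.array([np.cos(RP),-np.sin(RP)]);c=np.array([.5717,-.2192])+.11*tz
bot.move_pose([c[0],c[1],.30],[RP,PI2,0]);bot.dwell(.3);cam('wrist','f1.png')
bot.move_pose([.42,.25,.33],[0,PI2,0]);bot.dwell(.3);cam('scene','f2.png');cam('top','f3.png');st()
E
python3 - <<'E'
import cv2,numpy as np
a=[cv2.imread(f'pics/{n}.png') for n in ('f1','f2','f3')]
z=lambda i,x0,y0,x1,y1:cv2.resize(i[y0:y1,x0:x1],(560,420),interpolation=2)
cv2.imwrite('pics/fc.png',cv2.resize(np.vstack([np.hstack([a[0],a[1]]),np.hstack([z(a[1],250,100,390,205),a[2]])]),(800,600)))
E
```

```text
rel t 52.94 pos [ 0.5715 -0.2191  0.1014] F [ 0.2  0.3 -0.1] op 0.0581
up t 54.43 pos [ 0.5723 -0.2196  0.27  ] F [-0.8 -0.2 -0.9] op 0.0581
 t 57.35 pos [0.4201 0.2498 0.3299] F [ 0.2 -0.2  0.4] op 0.0577
```

View pics/fc.png

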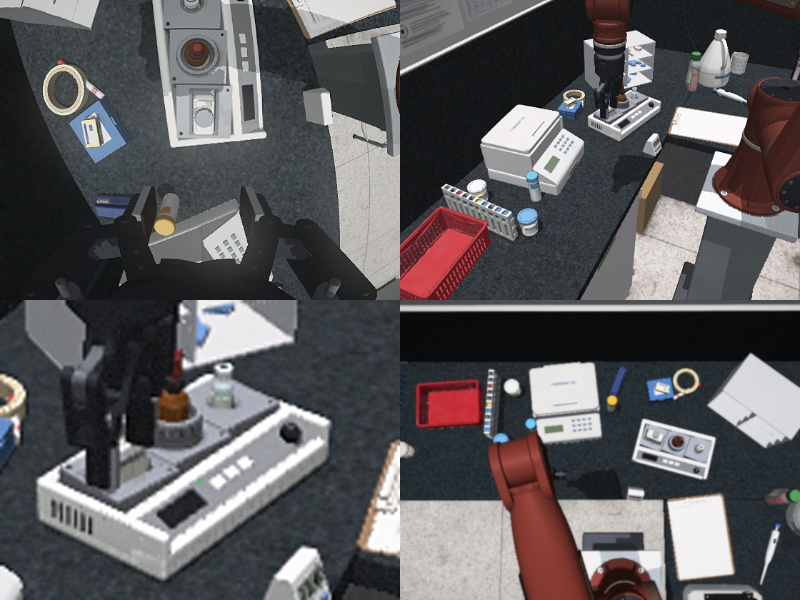

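All three items stand upright in the warmer: reagent bottle, dropper in the sleeve, and vial. The bystanders look unmoved, and the gripper is clear in mid-air. Handing in.

Run:
```python
from h import *
bot.close_job()
```

```text
the job is handed in; nothing more can be done
```

The warmer is loaded and the job handed in at about 57 s of the 109 s allowed. I placed the reagent bottle in the oblong pocket, then the vial in the narrow bore, the sleeve in the wide bore, and last the dropper bottle in the sleeve.

- **Seating:** each item was lowered until a light touch of about 6 N, and each stopped within 0.5 mm of the height expected for its floor. The sideways forces stayed under about 1 N.
- **Final pictures:** they show everything upright in its opening and the gripper clear. The strip vial, specimen cup and timer look unmoved; I judged that by eye and did not measure it.
- **One small disagreement:** while gripping, the finger opening read 1–4 mm below the known diameters (for example 31 mm on the 35 mm dropper bottle). I took this as give in the fingers, and nothing slipped.

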